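# Dry-fit two contour models

### The job

Dry-fit the two terrain models before gluing: lay the five loose plywood contour layers flat on their white base boards, each squarely on the outline drawn for it and with its narrower end the same way as the outline's. The three long bent layers go on the board with the long bent outline, largest at the bottom and smallest on top; the two egg-shaped ones go on the other board, the larger under the smaller. Lay them down rather than drop them, and leave the glue tub, screwdriver and marker where they are.

Things in the scene. Friction and masses are not known exactly. Their poses are not given: they have to be found in the camera images.
- ridge_board: base board of the ridge model: white foam board 180 (x) x 115 (y) x 10 mm, pinned to the table, tiny card houses (under 12 mm high) in one corner. Origin at the centre of its underside, z up, top at z 10 mm. A dark drawn outline, long and bent (140 mm), shows where ridge1 lies; its middle is at x -14, y -7 mm.
- hill_board: base board of the hill model: white foam board 180 (x) x 115 (y) x 10 mm, pinned to the table, tiny card houses (under 12 mm high) at its +x end. Origin at the centre of its underside, z up, top at z 10 mm. A dark drawn outline, egg-shaped (80 mm), shows where hill1 lies; its middle is at x -34, y +4 mm.
- ridge1_mid (a point): Lowest layer of the ridge, 140 mm long, 62 mm wide: loose bare plywood, 12 mm thick, drawn side up; a long bean, narrower at +x, both ends bent 14 mm to +y. Point: mid-length, half-way up; grip there across y (flanks parallel). x along it to the narrower end, z up. Outline of ridge2 on top. Its place: on ridge_board, x axes parallel, point at x -14, y -7, z +16 mm from ridge_board's own point.
- ridge2_mid (a point): Middle layer of the ridge, 112 mm long, 50 mm wide: loose bare plywood, 12 mm thick, drawn side up; a long bean, narrower at +x, both ends bent 11 mm to +y. Point: mid-length, half-way up; grip there across y (flanks parallel). x along it to the narrower end, z up. Outline of ridge3 on top. Its place: on ridge1, x axes parallel, point at x -6, y +3, z +12 mm from ridge1's own point.
- ridge3_mid (a point): Top layer of the ridge, 80 mm long, 36 mm wide: loose bare plywood, 12 mm thick, drawn side up; a long bean, narrower at +x, both ends bent 8 mm to +y. Point: mid-length, half-way up; grip there across y (flanks parallel). x along it to the narrower end, z up. Nothing drawn on top. Its place: on ridge2, x axes parallel, point at x -8, y +3, z +12 mm from ridge2's own point.
- hill1_mid (a point): Lower layer of the hill, 80 mm long, 62 mm wide: loose bare plywood, 12 mm thick, drawn side up; a plump egg, narrower at +x. Point: mid-length, half-way up; grip there across y (flanks parallel). x along it to the narrower end, z up. Outline of hill2 on top. Its place: on hill_board, x axes parallel, point at x -34, y +4, z +16 mm from hill_board's own point.
- hill2_mid (a point): Top layer of the hill, 54 mm long, 42 mm wide: loose bare plywood, 12 mm thick, drawn side up; a plump egg, narrower at +x. Point: mid-length, half-way up; grip there across y (flanks parallel). x along it to the narrower end, z up. Nothing drawn on top. Its place: on hill1, x axes parallel, point at x -4, y +3, z +12 mm from hill1's own point.
- glue_tub: bystander: white lidded glue tub with a blue band, 84 mm across, 45 mm high, standing at the side. Origin at the centre of its underside. To be left where it is.
- screwdriver: bystander: screwdriver with a red handle, 190 mm long, 26 mm thick, lying at the side. Origin at mid-length on its underside, x along it. To be left where it is.
- marker: bystander: black marker pen, 136 mm long, 18 mm thick, lying on the far side. Origin at mid-length on its underside, x along it. To be left where it is.
Not all that is in view belongs to the job. What is shaped like the part that bears ridge3_mid but green or pink is not meant. What is shaped like the part that bears ridge2_mid but orange or turquoise is not meant.

How it is judged:
By the outcome, as a careful person would: the job done as asked, in the order asked, and still so for the second after the job is handed in, with the robot touching nothing.
It also fails if it takes over 131 s, if anything falls off the work surface, if the arm or the gripper's body presses on something with over 40 N, if the wrist force passes 120 N, or if a joint passes its speed limit or range.

### The arm

A 6-joint arm with a two-finger parallel gripper is mounted at the origin on the work surface. World frame = base frame: x ahead of the robot, y to its left, z up, the work surface at z = 0. Lengths are in mm, angles in rad, forces in N, time in s.
With the tool pointing down it reaches from about 350 to 925 mm from the base axis. Payload 6.4 kg.
Tool frame: the origin (TCP) lies on the front face of the gripper's body, between the roots of the fingers; the fingertips stand tcp_to_tips ahead of it and the grasp point (between the pads) lies 54 mm ahead of it (tcp_to_tips is the distance from the TCP to the fingertips, in mm); z points along the fingers, y is the direction in which the jaws open and shut (so a half turn about z gives the same grasp; the last joint's range is limited). The gripper opens to 85 mm and grips with 20 to 120 N. Pads are 22 mm wide; open, the fingers measure 114 mm over their backs; the gripper's body (76 mm by 85 mm) begins 54 mm behind the grasp point. The pads swing forward as they close: fully open they stand 13 mm farther back than shut.
Start: joints at [1.098, 0.245, 1.558, -0, 1.339, -0.174], TCP at [191.34, 621.211, 303.89] pointing down, gripper open.
Joint ranges: [-3.13, 3.13], [-1.02, 2.26], [0.13, 2.54], [-0.95, 4.09], [0.21, 2.88], [-2.74, 2.74]. Speed limits (rad/s): [2.57, 2.57, 3.14, 3.14, 3.14, 3.14].

### API

Orientations are given as a 3x3 rotation matrix whose columns are the frame's x, y, z axes.
In Python, from bench import get_state, read_camera, finish_job, outline_of, tcp_to_tips gives the robot as it stands. The module is installed in compiled form; this text tells all that it offers.
- The arm moves only by the tool step_arm, never from a script. Its argument "rows" is text: rows parted by semicolons, each of 7 numbers parted by spaces: the shift along the tool's x, y, z in m, then the turn, a rotation vector about the tool's x, y, z in rad, then the opening, from -1 (shut) to 1 (fully open), so that 0 is half open. A call has 1 to 8 rows; each row is the pose to reach, as a shift and turn from the pose commanded when the call began, along the tool's axes at that moment; what a row does not reach only later rows make up. A row lasts 1/10 s, in which the tool goes at most 50 mm and 8.59 degrees, less where a joint would pass 70% of its speed; a pose out of reach is approached as far as the arm can. A call with a gripper value outside its range is refused whole. The fingers move at their own pace and stop on an object; "force" is the grip in N (left out, the last holds). Time passes only in rows, so rows that repeat a pose let the fingers close. It gives the time, the measured TCP pose, the force and the opening at its end, in the units of the state.
- get_state(): the state, without advancing time (a new reading comes with each control period).
- read_camera(name): name is "scene" or "top" or "wrist"; returns a dict with "color" (420x560x3 uint8, red, green, blue), "intrinsics" (3x3 intrinsics, pixels), "R" (3x3) and "t" (3): a world point X has camera coordinates R X + t. Camera axes: x right, y down, z forward; pixel columns grow to the right and rows downward; lengths in mm; the calibration is good to about 2 mm. The wrist camera is an equidistant fisheye: a pixel r from the principal point sees the ray r / f radians off the axis. A picture is of the moment at which its call begins. There is no depth.
- finish_job(): hands the job in, once; it reports no verdict.
Trained networks look in the newest picture that a camera, given by its name, has taken for a name from the list of things; names that differ only in an ending like _2 or _b are one class to them, and where a whole thing is asked for, a point or a joint stands for the part that bears it (a point fixed in the world has none). Each returns a list of dicts, best first, with "p" (0 to 1); they miss things now and then, are a little off and sometimes report something else, mostly with a low value. They report only what shows in the picture. A call takes as long as a camera call. They do not tell look-alikes from the thing itself.
- outline_of(name, camera): "pixels" (420x560 bool, what is visible of it) and "xy" ([column, row] in pixels, amid what is visible of it).
The state is a dict: "clock": time; "qpos": joint angles; "joint_vel": joint speeds; "joint_torque": joint torques, N m; "eef_pos": TCP position; "orientation": TCP orientation; "contact_force": force on the tool from outside, world axes, zero at the start; "ft_torque": the same for the moment, N m; "width": finger opening in mm.
Only numpy, scipy, OpenCV 4.12 (cv2) and the standard library are available. Lean on these libraries where they do the work, as an engineer would, in place of code of your own. Each camera call takes 0.05 s, during which the arm holds its last target. There are 200 camera calls.

## Working session

There is one attempt and no reset: what is moved stays moved. The work goes in short steps, Python scripts to look and compute and a tool call to move; the robot and the scene stay as the last step left them, time stands still between calls to the robot, and variables do not carry over. Pictures are saved under pics/ and viewed, about 12 in all and at most 16, crops included, and the job is handed in when it is done.

Besides the shell and the picture viewer there is one more tool, called by a JSON object that holds its "api" and its "payload". step_arm: Moves the arm, as the interface text tells. Its arguments: {"type":"object","properties":{"rows":{"type":"string"},"force":{"type":"number"}},"required":["rows"]}

```bash
mkdir -p pics; ls
cat > h.py <<'E'
import numpy as np,cv2
from bench import *
def snap(n,fn=None):
    c=read_camera(n)
    if fn: cv2.imwrite('pics/'+fn,c['color'][:,:,::-1])
    return c
def ray(c,uv,z,fish=False):
    K=np.array(c['intrinsics']);R=np.array(c['R']);t=np.array(c['t'])
    uv=np.atleast_2d(np.asarray(uv,float))
    d=np.c_[(uv[:,0]-K[0,2])/K[0,0],(uv[:,1]-K[1,2])/K[1,1]]
    if fish:
        r=np.linalg.norm(d,axis=1)+1e-9
        d=np.c_[d*(np.sin(r)/r)[:,None],np.cos(r)]
    else: d=np.c_[d,np.ones(len(d))]
    w=d@R; o=-R.T@t
    return o+w*((z-o[2])/w[:,2])[:,None]
E
python3 - <<'E'
from h import *
print(get_state(),tcp_to_tips)
for n in ('top','scene'):
    c=snap(n,n+'0.png'); print(n,c['intrinsics'],c['R'],c['t'])
    
for n in ['ridge_board','hill_board','ridge1_mid','ridge2_mid','ridge3_mid','hill1_mid','hill2_mid','glue_tub','screwdriver','marker']:
    for o in outline_of(n,'top'):
        print(n,round(o['p'],2),o['xy'],o['pixels'].sum())
E
```

```text
pics
{'clock': 0.0, 'qpos': array([ 1.09790438e+00,  2.45811429e-01,  1.55900986e+00, -5.20193789e-06,
        1.33869448e+00, -1.74077580e-01]), 'joint_vel': array([ 1.52603149e-04,  1.19792266e-03, -1.66479107e-03, -6.94556523e-04,
        1.27583827e-03, -7.94393205e-05]), 'joint_torque': array([-1.96998681e-04, -4.29504669e+01, -3.26126003e+01, -1.36036883e-04,
        5.47675430e-03, -3.92693119e-05]), 'eef_pos': array([191.14039761, 620.82517279, 302.78411192]), 'orientation': array([[-9.55686407e-01,  2.94385347e-01, -8.71396501e-04],
       [ 2.94386454e-01,  9.55684925e-01, -1.71436059e-03],
       [ 3.28097863e-04, -1.89491844e-03, -9.99998151e-01]]), 'contact_force': array([ 0.00851984, -1.16228684,  0.31588108]), 'ft_torque': array([ 0.03173345,  0.03377795, -0.00191201]), 'width': 85.69359815059835} 72.6
top [[455.46558741   0.         281.20216615]
 [  0.         455.46558741 209.60821775]
 [  0.           0.           1.        ]] [[-0.01465364 -0.9998879   0.00307653]
 [-0.9958831   0.01431954 -0.08950871]
 [ 0.08945462 -0.00437549 -0.99598129]] [   4.17737345  570.41
[... 203 characters left out ...]
6604  0.37702582 -0.80579629]
 [-0.62904486 -0.50364829 -0.59214945]] [ 353.32001521 -200.31227667 1569.66429856]
ridge_board 0.67 [238.2, 245.0] 2693
hill_board 0.75 [323.2, 245.5] 2716
hill_board 0.33 [276.4, 172.4] 545
hill_board 0.27 [125.8, 188.5] 773
ridge1_mid 0.84 [157.8, 254.2] 1035
ridge1_mid 0.17 [263.1, 138.2] 239
ridge2_mid 0.88 [423.9, 300.6] 707
ridge2_mid 0.8 [403.7, 252.1] 660
ridge2_mid 0.57 [369.8, 305.9] 631
ridge3_mid 0.52 [371.1, 143.6] 359
ridge3_mid 0.52 [317.0, 144.3] 302
hill1_mid 0.75 [274.8, 173.6] 500
hill2_mid 0.72 [208.8, 181.9] 255
glue_tub 0.87 [125.1, 187.3] 816
screwdriver 0.76 [437.7, 198.8] 305
marker 0.64 [259.5, 138.3] 319
marker 0.31 [125.1, 187.0] 800
```

Run:
```python
import cv2
a=cv2.imread('pics/top0.png')[110:350,80:480]
cv2.imwrite('pics/top0c.png',cv2.resize(a,(800,480),interpolation=cv2.INTER_CUBIC))
```

```text
(no output)
```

View pics/top0c.png

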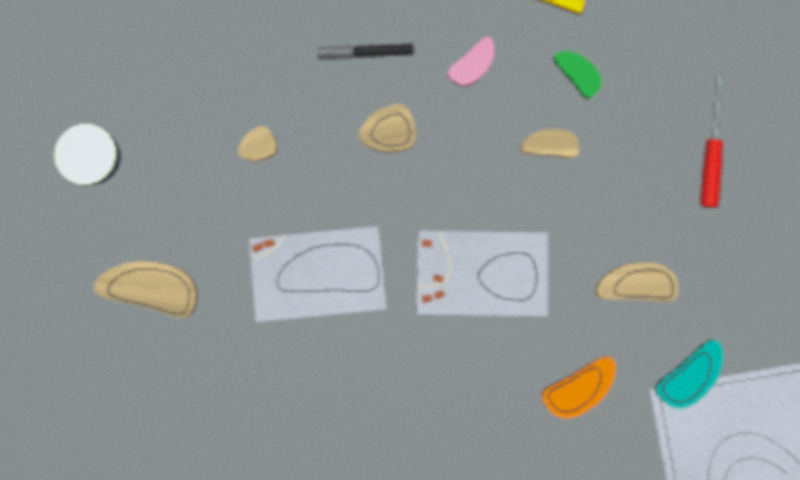

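View pics/scene0.png

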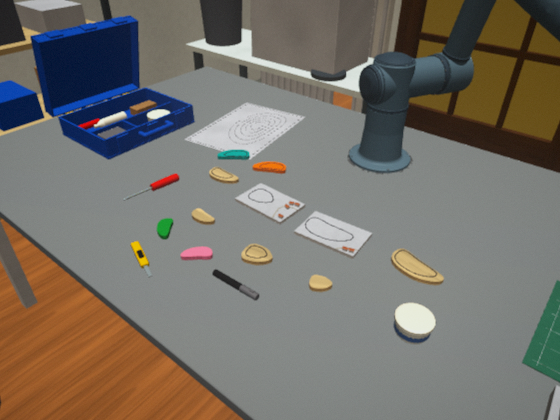

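The top view shows all five plywood layers, all with their +x (narrow) end roughly to image-left: ridge1 (158,254), hill2 (209,182), hill1 (274,174), ridge3 (355,182) and ridge2 (400,251). The boards are at (238,245) and (323,245). The coloured look-alikes are separate from these. Next I compute rough world poses.

Run:
```python
from h import *
c=snap('top')
for n,uv,z in [('ridge_board',(238.5,247),10),('hill_board',(321.5,247),10),('r1',(154,254),12),('r2',(399,251),12),('r3',(355,182),12),('h1',(274,174),12),('h2',(209,182),12)]:
    print(n,ray(c,uv,z).round())
w=snap('wrist','wrist0.png')
R=np.array(w['R']);t=np.array(w['t']);s=get_state()
print(w['intrinsics'],R,'cam pos',-R.T@t,'in tool',s['orientation'].T@(-R.T@t-s['eef_pos']))
print(R@s['orientation'])
```

```text
ridge_board [[470. 115.  10.]]
hill_board [[ 466. -114.   10.]]
r1 [[454. 348.  12.]]
r2 [[ 452. -328.   12.]]
r3 [[ 646. -212.   12.]]
h1 [[672.  15.  12.]]
h2 [[652. 197.  12.]]
[[325.1922621    0.         276.85989048]
 [  0.         325.1922621  212.83582759]
 [  0.           0.           1.        ]] [[ 0.29475874  0.9555697  -0.00195816]
 [ 0.91359263 -0.28120844  0.29371811]
 [ 0.28011747 -0.08836494 -0.95589008]] cam pos [119.22519628 642.80592668 374.147763  ] in tool [ 75.26437193  -0.58430124 -70.24198538]
[[-4.17674089e-04  9.99997997e-01  1.95762608e-03]
 [-9.55892041e-01  1.75739402e-04 -2.93718189e-01]
 [-2.93717945e-01 -1.99395766e-03  9.55890053e-01]]
```

View pics/wrist0.png

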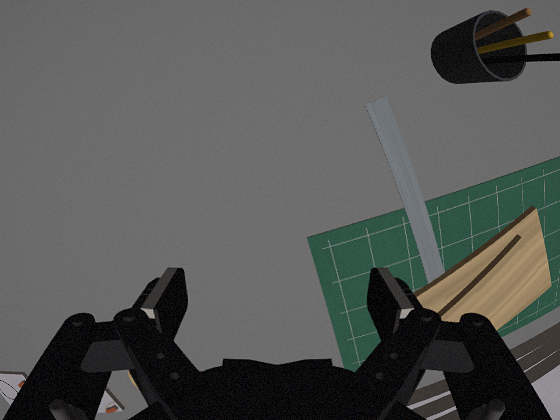

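Camera sits at tool +x, 75 mm, looking slightly back. I'll use tool x ≈ world +y for all pieces.

```bash
cat >> h.py <<'E'
def yaw(R): return np.degrees(np.arctan2(R[1,0],R[0,0]))
def plan(x,y,z,yw):
    s=get_state();Ro=np.array(s['orientation'])
    sh=Ro.T@(np.array([x,y,z])-s['eef_pos'])/1000
    dy=(yw-yaw(Ro)+180)%360-180
    c,n=np.cos(np.radians(yw)),np.sin(np.radians(yw))
    from scipy.spatial.transform import Rotation as T
    rv=T.from_matrix(Ro.T@np.array([[c,n,0],[n,-c,0],[0,0,-1]])).as_rotvec()
    print('at',np.round(s['eef_pos'],1),'yaw %.1f'%yaw(Ro),'w %.1f'%s['width'],'-> shift',sh.round(4),'rot',rv.round(4),'rows>=%.1f'%max(np.linalg.norm(sh)/.05,abs(dy)/8.59))
E
python3 -c "
from h import *
plan(454,308,260,90)"
```

```text
at [191.3 621.2 303.9] yaw 162.9 w 85.4 -> shift [-0.3432 -0.222   0.0439] rot [-0.     0.     1.272] rows>=8.5
```

{"api": "step_arm", "payload": {"rows": "-0.3432 -0.222 0.0439 0 0 1.272 1;-0.3432 -0.222 0.0439 0 0 1.272 1;-0.3432 -0.222 0.0439 0 0 1.272 1;-0.3432 -0.222 0.0439 0 0 1.272 1;-0.3432 -0.222 0.0439 0 0 1.272 1;-0.3432 -0.222 0.0439 0 0 1.272 1;-0.3432 -0.222 0.0439 0 0 1.272 1;-0.3432 -0.222 0.0439 0 0 1.272 1"}}

```text
clock: 1.5
eef_pos: [447.9, 314.8, 261.4]
orientation: [[-0.066, 0.998, 0.001], [0.998, 0.066, 0.0], [0.0, 0.001, -1.0]]
contact_force: [0.6, 1.4, -0.2]
width: 85.4
```

{"api": "step_arm", "payload": {"rows": "-0.008 0 0 0 0 0.07 1;-0.008 0 0 0 0 0.07 1;-0.008 0 0 0 0 0.07 1"}}

```text
clock: 1.8
eef_pos: [447.4, 308.8, 261.3]
orientation: [[-0.004, 1.0, 0.0], [1.0, 0.004, 0.0], [0.0, 0.0, -1.0]]
contact_force: [0.3, 1.1, 1.2]
width: 85.1
```

```bash
cat >> h.py <<'E'
def rect(c,img,cx,cy,z,half=110,s=0.5,interp=cv2.INTER_LINEAR):
    """bird's-eye of plane z: col = (y to the left flipped) -> image right = world +y... ; returns img; px->world: x=cx+half-r*s, y=cy+half-q*s"""
    n=int(2*half/s)
    q,r=np.meshgrid(np.arange(n),np.arange(n))
    X=np.stack([cx+half-r*s,cy+half-q*s,np.full(q.shape,float(z))],-1)
    P=X@np.array(c['R']).T+np.array(c['t'])
    K=c['intrinsics'];rho=np.hypot(P[...,0],P[...,1])+1e-9
    th=np.arctan2(rho,P[...,2])
    u=K[0,0]*P[...,0]/rho*th+K[0,2];v=K[1,1]*P[...,1]/rho*th+K[1,2]
    return cv2.remap(img,u.astype(np.float32),v.astype(np.float32),interp)
def wood(img):  # RGB
    h=cv2.cvtColor(img,cv2.COLOR_RGB2HSV)
    m=cv2.inRange(h,(8,50,60),(30,200,255))
    return cv2.morphologyEx(m,cv2.MORPH_CLOSE,np.ones((9,9),np.uint8))
def biggest(m,cx,cy,half=110,s=0.5,near=None):
    cs,_=cv2.findContours(m,cv2.RETR_EXTERNAL,cv2.CHAIN_APPROX_NONE)
    k=max(cs,key=cv2.contourArea)[:,0,:].astype(float)
    return np.c_[cx+half-k[:,1]*s,cy+half-k[:,0]*s]
def meas(P,guess):
    """P world contour; x-axis direction = direction whose perpendicular caliper at mid-length flanks are parallel. prints extents for axis yaw"""
    best=None
    for a in np.arange(guess-25,guess+25,0.25):
        d=np.array([np.cos(np.radians(a)),np.sin(np.radians(a))]);n=np.array([-d[1],d[0]])
        x=P@d;y=P@n;mx=(x.max()+x.min())/2
        k=abs(x-mx)<11;f=x[k]-mx;g=y[k];mid=(g.max()+g.min())/2
        sl=[np.polyfit(f[g>mid],g[g>mid],1)[0],np.polyfit(f[g<mid],g[g<mid],1)[0]]
        e=abs(sum(sl))
        if best is None or e<best[0]:
            hi,lo=g[g>mid].mean(),g[g<mid].mean()
            best=(e,a,mx*d+(hi+lo)/2*n,np.ptp(x),hi-lo,sl)
    print('yaw %.2f mid %.1f %.1f len %.1f wid %.1f'%(best[1],*best[2],best[3],best[4]),'slopes',np.round(best[5],3))
    return best[1],best[2]
E
python3 - <<'E'
from h import *
c=snap('wrist','w1.png')
im=c['color'];cx,cy=454,348
b=rect(c,im,cx,cy,12)
m=wood(b);P=biggest(m,cx,cy)
meas(P,90)
cv2.drawContours(b,cv2.findContours(m,cv2.RETR_EXTERNAL,cv2.CHAIN_APPROX_NONE)[0],-1,(255,0,0),1)
cv2.imwrite('pics/r1.png',np.hstack([b[:,:,::-1],cv2.resize(im[:,:,::-1],(360,270)) if 0 else b[:,:,::-1][:, :1]]))
E
```

```text
yaw 79.25 mid 458.7 348.9 len 140.2 wid 61.9 slopes [-0.063  0.062]
```

View pics/r1.png

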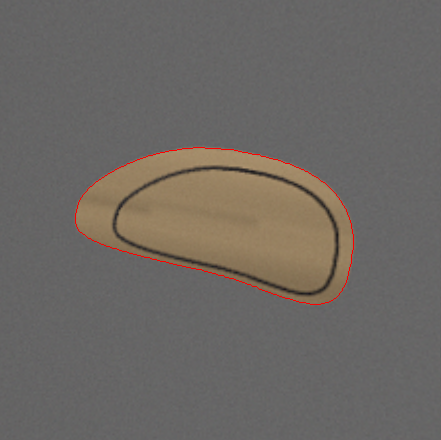

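The bird's-eye view shows ridge1 cleanly (140.2 × 61.9 mm, as specified), narrow end to the left. Next I look at the ridge board before gripping.

{"api": "step_arm", "payload": {"rows": "-0.232 0.022 0 0 0 0 1;-0.232 0.022 0 0 0 0 1;-0.232 0.022 0 0 0 0 1;-0.232 0.022 0 0 0 0 1;-0.232 0.022 0 0 0 0 1;-0.232 0.022 0 0 0 0 1;-0.232 0.022 0 0 0 0 1"}}

```text
clock: 2.55
eef_pos: [469.9, 77.1, 261.4]
orientation: [[-0.003, 1.0, 0.0], [1.0, 0.003, 0.0], [0.0, 0.001, -1.0]]
contact_force: [-1.0, 0.1, -0.6]
width: 85.3
```

```bash
cat >> h.py <<'E'
def line_contour(b,cx,cy,ax,ay,half=110,s=0.5,thr=110):
    """closed dark drawn line around world pt (ax,ay): mean of its inner and outer contour -> midline points"""
    g=cv2.cvtColor(b,cv2.COLOR_RGB2GRAY)
    bg=cv2.medianBlur(g,31)
    dark=((g.astype(float)/np.maximum(bg,1))<thr/160).astype(np.uint8)
    dark=cv2.morphologyEx(dark,cv2.MORPH_CLOSE,np.ones((3,3),np.uint8))
    q=int((cy+half-ay)/s);r=int((cx+half-ax)/s)
    f=(1-dark).astype(np.uint8).copy();mk=np.zeros((f.shape[0]+2,f.shape[1]+2),np.uint8)
    cv2.floodFill(f,mk,(q,r),2)
    inner=(f==2).astype(np.uint8)
    grow=cv2.morphologyEx(inner,cv2.MORPH_CLOSE,np.ones((5,5),np.uint8))
    line=((cv2.dilate(grow,np.ones((13,13)))>0)&(dark>0)).astype(np.uint8)
    outer=((line|grow)>0).astype(np.uint8)
    return biggest(grow,cx,cy,half,s),biggest(outer,cx,cy,half,s),grow,outer
E
python3 - <<'E'
from h import *
c=snap('wrist')
im=c['color'];cx,cy=470,115
b=rect(c,im,cx,cy,10)
i,o,gi,go=line_contour(b,cx,cy,477,101)
for P in(i,o): meas(P,90)
h=cv2.cvtColor(b,cv2.COLOR_RGB2HSV)
m=((h[...,2]>150)&(h[...,1]<40)).astype(np.uint8)*255
m=cv2.morphologyEx(m,cv2.MORPH_CLOSE,np.ones((41,41)))
k=biggest(m,cx,cy);r=cv2.minAreaRect(k.astype(np.float32));print(r)
cen=np.array(r[0])
for a in(r[2],r[2]+90,r[2]-90):
    d=np.array([np.cos(np.radians(a)),np.sin(np.radians(a))]);n=np.array([-d[1],d[0]]);print(a,cen-14*d-7*n)
for g,col in((gi,(255,0,0)),(go,(0,0,255)),(m,(0,255,0))): cv2.drawContours(b,cv2.findContours(g,cv2.RETR_EXTERNAL,cv2.CHAIN_APPROX_NONE)[0],-1,col,1)
cv2.imwrite('pics/rb.png',b[:,:,::-1])
E
```

```text
yaw 94.75 mid 477.5 100.3 len 138.1 wid 59.6 slopes [-0.053  0.051]
yaw 94.00 mid 477.6 99.8 len 142.1 wid 63.5 slopes [-0.064  0.067]
((505.17596435546875, 179.48562622070312), (7.770611763000488, 56.02873229980469), 32.79953384399414)
32.79953384399414 [497.1998798  166.01780994]
122.79953384399414 [518.64378063 171.50954167]
-57.20046615600586 [491.70814808 187.46171077]
```

View pics/rb.png

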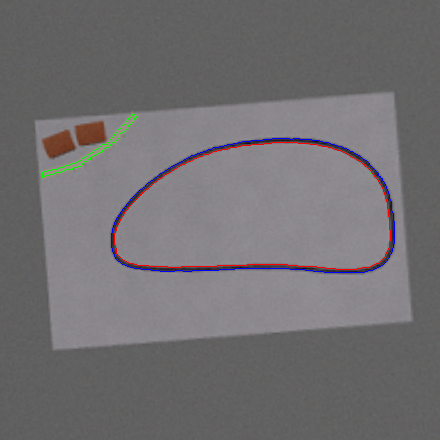

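The outline on the ridge board is clean: it gives mid (477.6, 100.1) and yaw about 94.3. The board corners give the same values. Now I grip ridge1.

```bash
python3 -c "
from h import *
plan(458.7,348.9,110,79.25)"
```

```text
at [469.8  77.6 261.3] yaw 90.2 w 85.4 -> shift [ 0.2712 -0.0101  0.1514] rot [ 0.0002 -0.0004  0.1916] rows>=6.2
```

{"api": "step_arm", "payload": {"rows": "0.2712 -0.0101 0.1514 0 0 0.1916 1;0.2712 -0.0101 0.1514 0 0 0.1916 1;0.2712 -0.0101 0.1514 0 0 0.1916 1;0.2712 -0.0101 0.1514 0 0 0.1916 1;0.2712 -0.0101 0.1514 0 0 0.1916 1;0.2712 -0.0101 0.1514 0 0 0.1916 1;0.2712 -0.0101 0.1514 0 0 0.1916 1;0.2712 -0.0101 0.1514 0 0 0.1916 1"}}

```text
clock: 3.4
eef_pos: [457.2, 350.2, 108.2]
orientation: [[0.183, 0.983, -0.003], [0.983, -0.183, -0.001], [-0.002, -0.002, -1.0]]
contact_force: [-0.1, -1.0, -0.0]
width: 85.3
```

```bash
python3 -c "
from h import *
c=snap('wrist','g1.png')
plan(458.7,348.9,70,79.25)"
```

```text
at [458.2 349.  109.4] yaw 79.4 w 85.4 -> shift [-0.      0.0005  0.0394] rot [-0.0007  0.0009  0.0018] rows>=0.8
```

View pics/g1.png

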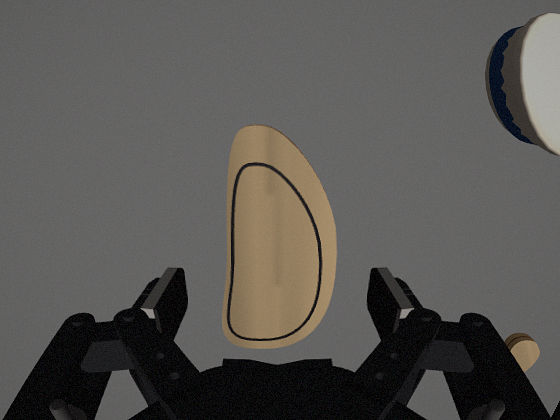

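ridge1 (pixels 222–337, rows 125–348) sits centred between the jaws. I lower and grip.

{"api": "step_arm", "payload": {"rows": "0 0.0003 0.015 0 0 0 1;0 0.0003 0.028 0 0 0 1;0 0.0003 0.037 0 0 0 1;0 0.0003 0.0395 0 0 0 1;0 0.0003 0.0395 0 0 0 1"}}

```text
clock: 3.95
eef_pos: [459.5, 347.0, 69.6]
orientation: [[0.189, 0.982, -0.001], [0.982, -0.189, -0.001], [-0.001, -0.001, -1.0]]
contact_force: [-0.0, -0.2, 0.4]
width: 85.6
```

{"api": "step_arm", "payload": {"force": 40, "rows": "0 0 0 0 0 0 0.3;0 0 0 0 0 0 0.2;0 0 0 0 0 0 0.1;0 0 0 0 0 0 0.1;0 0 0 0 0 0 0.1;0 0 0 0 0 0 0.1"}}

```text
clock: 4.55
eef_pos: [460.3, 348.0, 71.2]
orientation: [[0.188, 0.982, 0.002], [0.982, -0.188, 0.001], [0.001, 0.001, -1.0]]
contact_force: [0.2, -0.3, 5.9]
width: 60.8
```

{"api": "step_arm", "payload": {"rows": "0 0 -0.02 0 0 0 0.1;0 0 -0.06 0 0 0 0.1;0 0 -0.08 0 0 0 0.1;0 0 -0.08 0 0 0 0.1"}}

```text
clock: 4.95
eef_pos: [461.1, 348.5, 153.4]
orientation: [[0.188, 0.982, 0.006], [0.982, -0.188, 0.003], [0.004, 0.005, -1.0]]
contact_force: [0.8, 0.3, -0.4]
width: 60.7
```

```bash
cat >> h.py <<'E'
def avg(k=6):
    L=[]
    for i in range(k):
        s=get_state();c=read_camera('wrist');R=np.array(c['R']);L.append(np.r_[s['eef_pos'],yaw(np.array(s['orientation'])),-R.T@np.array(c['t']),s['width']])
    return np.array(L),c
E
python3 - <<'E'
from h import *
L,c=avg();print(L.round(2));print(L.mean(0).round(2))
cv2.imwrite('pics/g2.png',c['color'][:,:,::-1])
E
```

```text
[[461.13 348.54 153.42  79.15 474.5  421.58 223.93  60.68]
 [459.98 347.93 151.16  79.14 473.61 421.09 221.49  60.79]
 [459.08 347.47 149.53  79.14 472.91 420.72 219.72  60.99]
 [458.58 347.2  148.59  79.14 472.54 420.51 218.69  60.42]
 [458.42 347.09 148.18  79.13 472.43 420.44 218.25  60.72]
 [458.46 347.1  148.13  79.14 472.48 420.44 218.21  60.78]]
[459.28 347.56 149.83  79.14 473.08 420.8  220.05  60.73]
```

View pics/g2.png

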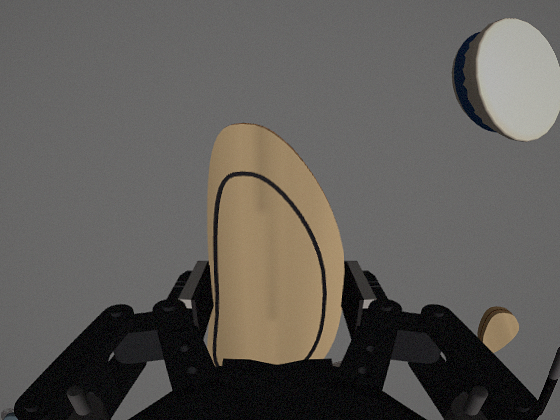

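ridge1 is held centred in the jaws. Pose readings settle in about 0.3 s, so I'll add settle rows. Next I measure its position in the hand and plan the placing.

```bash
cat >> h.py <<'E'
def held(topoff,L):
    """piece in hand: top is topoff below TCP; gives offset of mid along tool x from the visible narrow end"""
    c=read_camera('wrist');s=get_state();p=s['eef_pos'];Ro=np.array(s['orientation'])
    b=rect(c,c['color'],p[0],p[1],p[2]-topoff);P=biggest(wood(b),p[0],p[1])
    q=np.c_[P,np.full(len(P),p[2]-topoff)]-p;t=q@Ro
    print('tool x tip',t[:,0].max().round(2),'-> mid offset',(t[:,0].max()-L/2).round(2))
    k=(t[:,0]>0)&(t[:,0]<20);print('y mid at x 0..20',((t[k,1].max()+t[k,1].min())/2).round(2),'w',np.ptp(t[k,1]).round(1))
E
python3 - <<'E'
from h import *
held(58.5,140)
plan(477.6,100.1,150,94.3)
E
```

```text
tool x tip 71.61 -> mid offset 1.61
y mid at x 0..20 -0.63 w 60.8
at [458.8 347.3 148.6] yaw 79.1 w 60.8 -> shift [-0.2392  0.0651 -0.0011] rot [-0.0026  0.0014 -0.2647] rows>=5.0
```

{"api": "step_arm", "payload": {"rows": "-0.2408 0.0651 0 0 0 -0.2647 0.1;-0.2408 0.0651 0 0 0 -0.2647 0.1;-0.2408 0.0651 0 0 0 -0.2647 0.1;-0.2408 0.0651 0 0 0 -0.2647 0.1;-0.2408 0.0651 0.01 0 0 -0.2647 0.1;-0.2408 0.0651 0.03 0 0 -0.2647 0.1;-0.2408 0.0651 0.04 0 0 -0.2647 0.1;-0.2408 0.0651 0.04 0 0 -0.2647 0.1"}}

```text
clock: 6.1
eef_pos: [476.6, 99.2, 108.2]
orientation: [[-0.075, 0.997, -0.005], [0.997, 0.075, 0.0], [0.001, -0.005, -1.0]]
contact_force: [0.5, -0.1, -0.5]
width: 60.7
```

{"api": "step_arm", "payload": {"rows": "0 0 0 0 0 0 0.1;0 0 0 0 0 0 0.1;0 0 0 0 0 0 0.1"}}

```text
clock: 6.4
eef_pos: [478.5, 99.7, 111.0]
orientation: [[-0.077, 0.997, 0.001], [0.997, 0.077, -0.0], [-0.0, 0.001, -1.0]]
contact_force: [-0.2, -0.6, -0.4]
width: 60.5
```

Run:
```python
from h import *
held(58.5,140)
plan(477.7,98.5,82,94.3)
```

```text
tool x tip 71.87 -> mid offset 1.87
y mid at x 0..20 -0.44 w 60.9
at [478.5  99.5 110.9] yaw 94.4 w 60.9 -> shift [-0.0009 -0.0009  0.0289] rot [0.0013 0.0001 0.0013] rows>=0.6
```

{"api": "step_arm", "payload": {"rows": "-0.001 -0.0008 0.01 0 0 0 0.1;-0.001 -0.0008 0.02 0 0 0 0.1;-0.001 -0.0008 0.025 0 0 0 0.1;-0.001 -0.0008 0.027 0 0 0 0.1;-0.001 -0.0008 0.0275 0 0 0 0.1;-0.001 -0.0008 0.028 0 0 0 0.1;-0.001 -0.0008 0.0285 0 0 0 0.1;-0.001 -0.0008 0.0285 0 0 0 0.1"}}

```text
clock: 7.25
eef_pos: [477.6, 97.9, 82.0]
orientation: [[-0.075, 0.997, 0.0], [0.997, 0.075, -0.0], [-0.0, 0.0, -1.0]]
contact_force: [-0.3, 0.8, -0.2]
width: 60.9
```

{"api": "step_arm", "payload": {"rows": "0 0 0.0005 0 0 0 0.1;0 0 0.001 0 0 0 0.1;0 0 0.001 0 0 0 0.1"}}

```text
clock: 7.55
eef_pos: [477.6, 97.9, 81.2]
orientation: [[-0.075, 0.997, 0.0], [0.997, 0.075, -0.0], [-0.0, 0.0, -1.0]]
contact_force: [-1.7, -0.7, 4.2]
width: 60.6
```

Contact at 4 N, so I release and lift.

{"api": "step_arm", "payload": {"rows": "0 0 0 0 0 0 0.5;0 0 0 0 0 0 0.6;0 0 0 0 0 0 0.8;0 0 0 0 0 0 0.9;0 0 0 0 0 0 1;0 0 0 0 0 0 1"}}

```text
clock: 8.15
eef_pos: [477.4, 97.8, 80.7]
orientation: [[-0.075, 0.997, -0.0], [0.997, 0.075, -0.0], [-0.0, -0.0, -1.0]]
contact_force: [0.4, 0.6, -0.5]
width: 85.5
```

{"api": "step_arm", "payload": {"rows": "0 0 -0.02 0 0 0 1;-0.01 0 -0.06 0 0 0 1;-0.02 0 -0.11 0 0 0 1;-0.02 0 -0.15 0 0 0 1;-0.022 0 -0.18 0 0 0 1;-0.022 0 -0.18 0 0 0 1;-0.022 0 -0.18 0 0 0 1;-0.022 0 -0.18 0 0 0 1"}}

```text
clock: 8.95
eef_pos: [478.3, 76.0, 259.2]
orientation: [[-0.075, 0.997, -0.003], [0.997, 0.075, 0.0], [0.0, -0.003, -1.0]]
contact_force: [-0.3, -0.3, -0.4]
width: 85.2
```

```bash
cat >> h.py <<'E'
def top_meas(cx,cy,z,ax,ay,guess=90,fn=None,half=110):
    """lowest view: wood contour and drawn line at plane z"""
    c=read_camera('wrist');b=rect(c,c['color'],cx,cy,z,half)
    m=wood(b);P=biggest(m,cx,cy,half);meas(P,guess)
    i,o,gi,go=line_contour(b,cx,cy,ax,ay,half);meas(i,guess);meas(o,guess)
    if fn:
        for g,col in((m,(0,255,0)),(gi,(255,0,0)),(go,(0,0,255))): cv2.drawContours(b,cv2.findContours(g,cv2.RETR_EXTERNAL,cv2.CHAIN_APPROX_NONE)[0],-1,col,1)
        cv2.imwrite('pics/'+fn,b[:,:,::-1])
E
python3 - <<'E'
from h import *
top_meas(470,115,22,475,95,94,'r1placed.png')
plan(452,-368,260,90)
E
```

```text
yaw 94.00 mid 476.8 99.0 len 140.5 wid 61.6 slopes [-0.066  0.067]
yaw 94.00 mid 474.0 92.6 len 110.0 wid 47.5 slopes [-0.067  0.07 ]
yaw 94.50 mid 473.9 92.5 len 114.0 wid 51.5 slopes [-0.058  0.06 ]
at [478.2  76.  258.9] yaw 94.3 w 85.5 -> shift [-0.4408 -0.0595 -0.0011] rot [-0.0035 -0.0004  0.0752] rows>=8.9
```

View pics/r1placed.png

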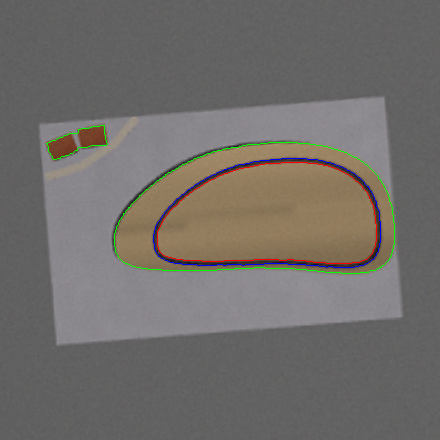

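ridge1 lies on its outline to about 1.4 mm and at the right yaw. The ridge2 outline on top is at (474, 92.6). Viewed 7 pictures so far. On the way to ridge2, I look at the hill board.

{"api": "step_arm", "payload": {"rows": "-0.225 -0.03 0 0 0 0.0752 1;-0.225 -0.03 0 0 0 0.0752 1;-0.225 -0.03 0 0 0 0.0752 1;-0.225 -0.03 0 0 0 0.0752 1;-0.225 -0.03 0 0 0 0.0752 1;-0.225 -0.03 0 0 0 0.0752 1;-0.225 -0.03 0 0 0 0.0752 1;-0.225 -0.03 0 0 0 0.0752 1"}}

```text
clock: 9.8
eef_pos: [465.8, -149.5, 259.8]
orientation: [[-0.001, 1.0, -0.002], [1.0, 0.001, 0.001], [0.001, -0.002, -1.0]]
contact_force: [0.2, 0.5, 0.5]
width: 85.5
```

Run:
```python
from h import *
c=snap('wrist')
im=c['color'];cx,cy=466,-114
b=rect(c,im,cx,cy,10)
i,o,gi,go=line_contour(b,cx,cy,462,-148)
for P in(i,o): meas(P,90)
g=cv2.cvtColor(b,cv2.COLOR_RGB2GRAY)
_,m=cv2.threshold(cv2.GaussianBlur(g,(5,5),0),0,255,cv2.THRESH_OTSU)
m=cv2.morphologyEx(m,cv2.MORPH_CLOSE,np.ones((25,25)))
k=biggest(m,cx,cy);r=cv2.minAreaRect(k.astype(np.float32));print(r)
cen=np.array(r[0])
for a in(r[2],r[2]+90,r[2]-90):
    d=np.array([np.cos(np.radians(a)),np.sin(np.radians(a))]);n=np.array([-d[1],d[0]]);print(a,cen-34*d+4*n)
for g,col in((gi,(255,0,0)),(go,(0,0,255)),(m,(0,255,0))): cv2.drawContours(b,cv2.findContours(g,cv2.RETR_EXTERNAL,cv2.CHAIN_APPROX_NONE)[0],-1,col,1)
cv2.imwrite('pics/hb.png',b[:,:,::-1])
plan(452,-368,260,90)
```

```text
yaw 87.75 mid 462.0 -149.0 len 78.1 wid 59.0 slopes [-0.166  0.162]
yaw 88.00 mid 462.1 -149.1 len 82.2 wid 63.0 slopes [-0.16   0.162]
((467.0210266113281, -115.22651672363281), (180.4899139404297, 115.47945404052734), 88.25548553466797)
88.25548553466797 [ 461.98782479 -149.0889868 ]
178.25548553466797 [ 500.88349668 -120.25971854]
-1.7445144653320312 [ 433.15855654 -110.1933149 ]
at [ 465.9 -149.4  260.1] yaw 90.1 w 85.4 -> shift [-2.186e-01 -1.430e-02 -1.000e-04] rot [-0.0011 -0.0009  0.0016] rows>=4.4
```

View pics/hb.png

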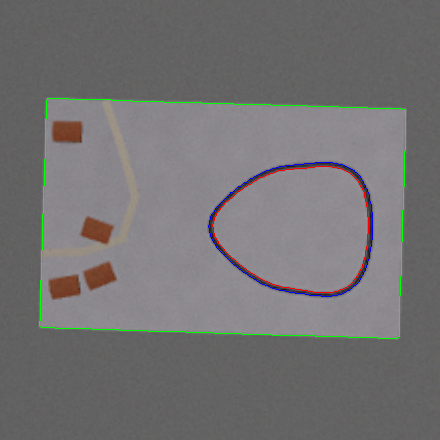

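The hill board outline is clean: mid (462.0, -149.1), yaw 88.2, and the board rectangle agrees. On to ridge2.

{"api": "step_arm", "payload": {"rows": "-0.2186 -0.0143 0 0 0 0 1;-0.2186 -0.0143 0 0 0 0 1;-0.2186 -0.0143 0 0 0 0 1;-0.2186 -0.0143 0 0 0 0 1;-0.2186 -0.0143 0 0 0 0 1;-0.2186 -0.0143 0 0 0 0 1;-0.2186 -0.0143 0 0 0 0 1;-0.2186 -0.0143 0 0 0 0 1"}}

```text
clock: 10.65
eef_pos: [452.2, -367.3, 260.5]
orientation: [[-0.002, 1.0, -0.0], [1.0, 0.002, 0.001], [0.001, -0.0, -1.0]]
contact_force: [0.0, 0.2, 0.2]
width: 85.8
```

```bash
cat >> h.py <<'E'
def piece(cx,cy,z,guess,fn=None,zt=None,half=110):
    c=read_camera('wrist');b=rect(c,c['color'],cx,cy,z,half);m=wood(b);P=biggest(m,cx,cy,half);a,p=meas(P,guess)
    if fn:
        cv2.drawContours(b,cv2.findContours(m,cv2.RETR_EXTERNAL,cv2.CHAIN_APPROX_NONE)[0],-1,(0,255,0),1);cv2.imwrite('pics/'+fn,b[:,:,::-1])
    if zt: plan(p[0],p[1],zt,a)
    return a,p
E
python3 - <<'E'
from h import *
piece(452,-328,12,90,'r2.png',110)
E
```

```text
yaw 91.50 mid 452.5 -328.5 len 111.7 wid 49.6 slopes [-0.073  0.077]
at [ 452.2 -367.4  260.6] yaw 90.1 w 85.4 -> shift [0.0388 0.0005 0.1507] rot [-0.0002 -0.0006 -0.0239] rows>=3.1
```

{"api": "step_arm", "payload": {"rows": "0.0388 0.0005 0.05 0 0 -0.0239 1;0.0388 0.0005 0.1 0 0 -0.0239 1;0.0388 0.0005 0.14 0 0 -0.0239 1;0.0388 0.0005 0.15 0 0 -0.0239 1;0.0388 0.0005 0.165 0 0 -0.0239 1;0.0388 0.0005 0.178 0 0 -0.0239 1;0.0388 0.0005 0.186 0 0 -0.0239 1;0.0388 0.0005 0.188 0 0 -0.0239 1"}}

```text
clock: 11.5
eef_pos: [452.5, -331.0, 73.0]
orientation: [[-0.024, 1.0, 0.001], [1.0, 0.024, -0.001], [-0.001, 0.001, -1.0]]
contact_force: [-0.7, -0.0, -0.6]
width: 85.3
```

{"api": "step_arm", "payload": {"rows": "0 0 0 0 0 0 1;0 0 0 0 0 0 1;0 0 0 0 0 0 1"}}

```text
clock: 11.8
eef_pos: [452.6, -330.9, 73.6]
orientation: [[-0.024, 1.0, 0.001], [1.0, 0.024, -0.001], [-0.001, 0.001, -1.0]]
contact_force: [-0.3, 0.1, -0.1]
width: 85.3
```

{"api": "step_arm", "payload": {"rows": "0 0 0 0 0 0 0.2;0 0 0 0 0 0 0.1;0 0 0 0 0 0 0;0 0 0 0 0 0 -0.1;0 0 0 0 0 0 -0.1;0 0 0 0 0 0 -0.1;0 0 0 0 0 0 -0.1"}}

```text
clock: 12.5
eef_pos: [452.5, -330.8, 73.3]
orientation: [[-0.024, 1.0, 0.001], [1.0, 0.024, -0.001], [-0.001, 0.001, -1.0]]
contact_force: [-0.2, 0.4, 5.5]
width: 48.7
```

{"api": "step_arm", "payload": {"rows": "0 0 -0.02 0 0 0 -0.1;0 0 -0.06 0 0 0 -0.1;0 0 -0.08 0 0 0 -0.1;0 0 -0.08 0 0 0 -0.1;0 0 -0.08 0 0 0 -0.1;0 0 -0.08 0 0 0 -0.1"}}

```text
clock: 13.1
eef_pos: [451.3, -329.5, 150.6]
orientation: [[-0.024, 1.0, -0.003], [1.0, 0.024, 0.003], [0.003, -0.003, -1.0]]
contact_force: [-0.6, -0.6, -0.8]
width: 48.9
```

Run:
```python
from h import *
held(61.5,112)
plan(474.2,93-2.2,150,94.2)
```

```text
tool x tip 59.66 -> mid offset 3.66
y mid at x 0..20 -0.86 w 49.5
at [ 451.3 -329.6  150.6] yaw 91.4 w 48.5 -> shift [0.4197 0.0329 0.0018] rot [-0.0025 -0.003  -0.0495] rows>=8.4
```

{"api": "step_arm", "payload": {"rows": "0.4189 0.0331 0 0 0 -0.0495 -0.1;0.4189 0.0331 0 0 0 -0.0495 -0.1;0.4189 0.0331 0 0 0 -0.0495 -0.1;0.4189 0.0331 0 0 0 -0.0495 -0.1;0.4189 0.0331 0 0 0 -0.0495 -0.1;0.4189 0.0331 0 0 0 -0.0495 -0.1;0.4189 0.0331 0 0 0 -0.0495 -0.1;0.4189 0.0331 0 0 0 -0.0495 -0.1"}}

```text
clock: 13.95
eef_pos: [473.3, 70.9, 151.7]
orientation: [[-0.073, 0.997, -0.002], [0.997, 0.073, 0.0], [0.0, -0.002, -1.0]]
contact_force: [1.3, -0.1, -0.8]
width: 48.7
```

{"api": "step_arm", "payload": {"rows": "0.01 0.001 0.01 0 0 0 -0.1;0.012 0.001 0.02 0 0 0 -0.1;0.012 0.001 0.03 0 0 0 -0.1;0.012 0.001 0.03 0 0 0 -0.1;0.012 0.001 0.03 0 0 0 -0.1;0.012 0.001 0.03 0 0 0 -0.1"}}

```text
clock: 14.55
eef_pos: [474.7, 79.9, 123.0]
orientation: [[-0.071, 0.997, 0.001], [0.997, 0.071, -0.0], [-0.0, 0.001, -1.0]]
contact_force: [-0.4, 0.1, -0.0]
width: 48.8
```

Run:
```python
from h import *
held(61.5,112)
plan(474.4,90,97,94.2)
```

```text
tool x tip 85.44 -> mid offset 29.44
y mid at x 0..20 0.26 w 51.3
at [474.8  80.1 123.2] yaw 94.1 w 48.7 -> shift [0.0099 0.0003 0.0262] rot [ 0.0009  0.0002 -0.0015] rows>=0.6
```

{"api": "step_arm", "payload": {"rows": "0.0099 0.0003 0 0 0 0 -0.1;0.0099 0.0003 0.005 0 0 0 -0.1;0.0099 0.0003 0.013 0 0 0 -0.1;0.0099 0.0003 0.02 0 0 0 -0.1;0.0099 0.0003 0.024 0 0 0 -0.1;0.0099 0.0003 0.025 0 0 0 -0.1;0.0099 0.0003 0.025 0 0 0 -0.1;0.0099 0.0003 0.025 0 0 0 -0.1"}}

```text
clock: 15.4
eef_pos: [474.1, 90.8, 98.0]
orientation: [[-0.073, 0.997, 0.0], [0.997, 0.073, -0.0], [-0.0, 0.0, -1.0]]
contact_force: [-0.0, -0.5, 0.3]
width: 49.2
```

Run:
```python
from h import *
c=snap('wrist','p2.png')
plan(474.4,90,95.5,94.2)
```

```text
at [474.2  90.8  98. ] yaw 94.2 w 48.7 -> shift [-0.0008  0.0002  0.0025] rot [ 0.0006  0.0001 -0.0001] rows>=0.1
```

View pics/p2.png

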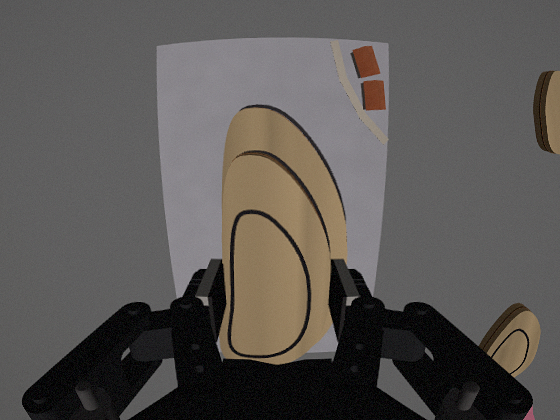

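ridge2 hangs squarely above ridge1 (its tip at pixel row 152), so I lower to contact and release.

{"api": "step_arm", "payload": {"rows": "-0.0005 0.0002 0.001 0 0 0 -0.1;-0.0005 0.0002 0.0017 0 0 0 -0.1;-0.0005 0.0002 0.0024 0 0 0 -0.1;-0.0005 0.0002 0.0028 0 0 0 -0.1;-0.0005 0.0002 0.0028 0 0 0 -0.1"}}

```text
clock: 15.95
eef_pos: [474.2, 90.3, 95.3]
orientation: [[-0.073, 0.997, -0.0], [0.997, 0.073, -0.0], [-0.0, -0.0, -1.0]]
contact_force: [-1.9, 0.0, 4.0]
width: 48.7
```

{"api": "step_arm", "payload": {"rows": "0 0 0 0 0 0 0.2;0 0 0 0 0 0 0.4;0 0 0 0 0 0 0.6;0 0 0 0 0 0 0.8;0 0 0 0 0 0 0.8;0 0 -0.01 0 0 0 1;0 0 -0.03 0 0 0 1;0 0 -0.07 0 0 0 1"}}

```text
clock: 16.75
eef_pos: [472.2, 90.4, 163.8]
orientation: [[-0.073, 0.997, -0.006], [0.997, 0.073, 0.0], [0.001, -0.006, -1.0]]
contact_force: [0.5, 0.4, 0.8]
width: 85.3
```

{"api": "step_arm", "payload": {"rows": "-0.02 0 -0.05 0 0 0 1;-0.02 0 -0.09 0 0 0 1;-0.02 0 -0.1 0 0 0 1;-0.02 0 -0.1 0 0 0 1;-0.02 0 -0.1 0 0 0 1"}}

```text
clock: 17.25
eef_pos: [474.9, 70.5, 264.0]
orientation: [[-0.073, 0.997, -0.002], [0.997, 0.073, 0.0], [0.0, -0.002, -1.0]]
contact_force: [-0.3, 0.9, -0.6]
width: 85.7
```

Run:
```python
from h import *
top_meas(470,115,34,472,90,94,'r2placed.png')
plan(646,-252,260,90)
plan(672,-25,260,90)
```

```text
yaw 94.00 mid 476.5 100.7 len 134.9 wid 59.2 slopes [-0.059  0.06 ]
yaw 94.25 mid 470.6 84.4 len 77.9 wid 33.4 slopes [-0.058  0.057]
yaw 94.00 mid 470.6 84.2 len 82.0 wid 37.4 slopes [-0.07   0.068]
at [474.6  70.6 263.1] yaw 94.2 w 85.5 -> shift [-0.3343  0.1473  0.0024] rot [-0.0034 -0.0005  0.0735] rows>=7.3
at [474.6  70.6 263.1] yaw 94.2 w 85.5 -> shift [-0.1098  0.1898  0.0024] rot [-0.0034 -0.0005  0.0735] rows>=4.4
```

View pics/r2placed.png

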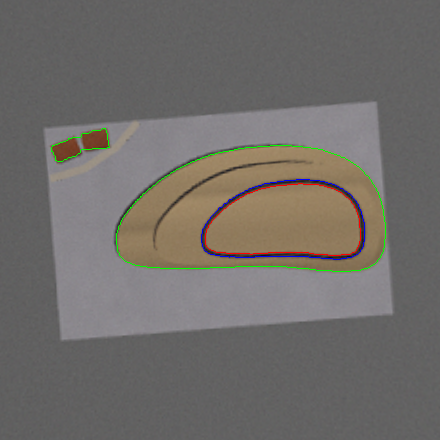

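ridge2 fits its outline to about 1.2 mm; the ridge3 outline is at (470.6, 84.3). Viewed 10 pictures. Next hill1.

{"api": "step_arm", "payload": {"rows": "-0.1098 0.1898 0 0 0 0.0735 1;-0.1098 0.1898 0 0 0 0.0735 1;-0.1098 0.1898 0 0 0 0.0735 1;-0.1098 0.1898 0 0 0 0.0735 1;-0.1098 0.1898 0 0 0 0.0735 1;-0.1098 0.1898 0 0 0 0.0735 1;-0.1098 0.1898 0 0 0 0.0735 1;-0.1098 0.1898 0 0 0 0.0735 1"}}

```text
clock: 18.1
eef_pos: [671.6, -24.3, 263.7]
orientation: [[-0.001, 1.0, -0.003], [1.0, 0.001, 0.001], [0.001, -0.003, -1.0]]
contact_force: [0.3, 0.6, -0.1]
width: 85.6
```

Run:
```python
from h import *
a,p=piece(672,15,12,80,'h1.png',110,half=60)
```

```text
yaw 103.00 mid 669.0 15.1 len 80.5 wid 61.3 slopes [-0.163  0.168]
at [671.7 -24.2 264.3] yaw 90.0 w 85.3 -> shift [ 0.0393 -0.0025  0.1543] rot [-0.0017 -0.0006 -0.2262] rows>=3.2
```

View pics/h1.png

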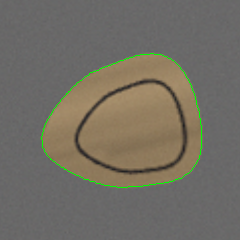

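{"api": "step_arm", "payload": {"rows": "0.041 -0.0025 0.05 0 0 -0.2262 1;0.041 -0.0025 0.1 0 0 -0.2262 1;0.041 -0.0025 0.14 0 0 -0.2262 1;0.041 -0.0025 0.155 0 0 -0.2262 1;0.041 -0.0025 0.17 0 0 -0.2262 1;0.041 -0.0025 0.183 0 0 -0.2262 1;0.041 -0.0025 0.191 0 0 -0.2262 1;0.041 -0.0025 0.1935 0 0 -0.2262 1"}}

```text
clock: 18.95
eef_pos: [671.0, 15.5, 72.0]
orientation: [[-0.224, 0.975, 0.001], [0.975, 0.224, -0.0], [-0.0, 0.001, -1.0]]
contact_force: [0.5, -0.3, 0.6]
width: 85.4
```

{"api": "step_arm", "payload": {"rows": "0 0 0 0 0 0 1;0 0 0 0 0 0 1;0 0 0 0 0 0 1"}}

```text
clock: 19.25
eef_pos: [671.1, 15.6, 72.5]
orientation: [[-0.224, 0.975, 0.002], [0.975, 0.224, -0.0], [-0.001, 0.002, -1.0]]
contact_force: [0.7, 0.3, 0.6]
width: 85.7
```

Run:
```python
from h import *
plan(669,15.1,70.5,103)
```

```text
at [671.1  15.6  72.5] yaw 102.9 w 85.7 -> shift [-0.0001 -0.0021  0.002 ] rot [ 0.0016  0.0006 -0.001 ] rows>=0.1
```

{"api": "step_arm", "payload": {"rows": "0 -0.002 0.002 0 0 0 1;0 -0.002 0.002 0 0 0 1;0 -0.002 0.002 0 0 0 0.4;0 -0.002 0.002 0 0 0 0.2;0 -0.002 0.002 0 0 0 0.1;0 -0.002 0.002 0 0 0 0.1;0 -0.002 0.002 0 0 0 0.1;0 -0.002 0.002 0 0 0 0.1"}}

```text
clock: 20.05
eef_pos: [668.9, 15.3, 69.9]
orientation: [[-0.224, 0.975, 0.001], [0.975, 0.224, -0.0], [-0.0, 0.001, -1.0]]
contact_force: [1.4, -0.1, 3.1]
width: 60.7
```

{"api": "step_arm", "payload": {"rows": "0 0 0 0 0 0 0.1;0 0 -0.03 0 0 0 0.1;0 0 -0.07 0 0 0 0.1;0 0 -0.08 0 0 0 0.1;0 0 -0.08 0 0 0 0.1;0 0 -0.08 0 0 0 0.1"}}

```text
clock: 20.65
eef_pos: [667.6, 15.4, 147.9]
orientation: [[-0.224, 0.975, -0.002], [0.975, 0.224, 0.0], [0.001, -0.002, -1.0]]
contact_force: [-0.4, -0.0, -0.6]
width: 61.0
```

Run:
```python
from h import *
held(58.5,80)
plan(462,-149.1,130,88.2)
```

```text
tool x tip 42.23 -> mid offset 2.23
y mid at x 0..20 -0.3 w 61.9
at [667.2  15.5 147.1] yaw 102.9 w 60.5 -> shift [-0.1145 -0.2368  0.0178] rot [-0.0037 -0.0009  0.2574] rows>=5.3
```

{"api": "step_arm", "payload": {"rows": "-0.1145 -0.2368 0 0 0 0.2574 0.1;-0.1145 -0.2368 0 0 0 0.2574 0.1;-0.1145 -0.2368 0 0 0 0.2574 0.1;-0.1145 -0.2368 0 0 0 0.2574 0.1;-0.1145 -0.2368 0.01 0 0 0.2574 0.1;-0.1145 -0.2368 0.03 0 0 0.2574 0.1;-0.1145 -0.2368 0.04 0 0 0.2574 0.1;-0.1145 -0.2368 0.04 0 0 0.2574 0.1"}}

```text
clock: 21.5
eef_pos: [462.0, -148.3, 107.0]
orientation: [[0.032, 0.999, -0.005], [0.999, -0.032, 0.003], [0.003, -0.005, -1.0]]
contact_force: [-0.1, -0.2, -0.1]
width: 61.1
```

{"api": "step_arm", "payload": {"rows": "0 0 0.005 0 0 0 0.1;0 0 0.01 0 0 0 0.1;0 0 0.015 0 0 0 0.1;0 0 0.015 0 0 0 0.1;0 0 0.015 0 0 0 0.1"}}

```text
clock: 22.0
eef_pos: [463.6, -149.1, 94.5]
orientation: [[0.031, 1.0, -0.0], [1.0, -0.031, 0.0], [0.0, -0.0, -1.0]]
contact_force: [-0.5, -0.3, 0.7]
width: 60.9
```

Run:
```python
from h import *
plan(462,-149.1,81,88.2)
```

```text
at [ 463.6 -149.1   94.5] yaw 88.2 w 60.9 -> shift [-0.     -0.0016  0.0135] rot [-0.0001 -0.      0.0006] rows>=0.3
```

{"api": "step_arm", "payload": {"rows": "0 -0.0016 0.004 0 0 0 0.1;0 -0.0016 0.008 0 0 0 0.1;0 -0.0016 0.011 0 0 0 0.1;0 -0.0016 0.0125 0 0 0 0.1;0 -0.0016 0.0133 0 0 0 0.1;0 -0.0016 0.014 0 0 0 0.1;0 -0.0016 0.0145 0 0 0 0.1;0 -0.0016 0.0145 0 0 0 0.1"}}

```text
clock: 22.8
eef_pos: [461.8, -149.3, 80.0]
orientation: [[0.031, 1.0, 0.0], [1.0, -0.031, -0.0], [-0.0, 0.0, -1.0]]
contact_force: [0.0, -0.7, 0.9]
width: 60.8
```

{"api": "step_arm", "payload": {"rows": "0 0 0.0004 0 0 0 0.1;0 0 0.0008 0 0 0 0.1;0 0 0.0008 0 0 0 0.1"}}

```text
clock: 23.1
eef_pos: [461.9, -149.3, 79.8]
orientation: [[0.031, 1.0, -0.0], [1.0, -0.031, 0.0], [0.0, -0.0, -1.0]]
contact_force: [-2.6, 0.5, 5.8]
width: 60.8
```

{"api": "step_arm", "payload": {"rows": "0 0 0 0 0 0 0.4;0 0 0 0 0 0 0.6;0 0 0 0 0 0 0.8;0 0 0 0 0 0 1;0 0 0 0 0 0 1;0 0 -0.01 0 0 0 1;-0.005 0 -0.04 0 0 0 1;-0.01 0 -0.09 0 0 0 1"}}

```text
clock: 23.9
eef_pos: [459.6, -158.1, 167.6]
orientation: [[0.031, 0.999, -0.006], [1.0, -0.031, 0.004], [0.004, -0.006, -1.0]]
contact_force: [1.6, -1.1, -0.1]
width: 85.3
```

{"api": "step_arm", "payload": {"rows": "-0.015 0 -0.05 0 0 0 1;-0.02 0 -0.09 0 0 0 1;-0.03 0 -0.1 0 0 0 1;-0.03 0 -0.1 0 0 0 1;-0.03 0 -0.1 0 0 0 1"}}

```text
clock: 24.4
eef_pos: [459.8, -188.8, 267.6]
orientation: [[0.032, 0.999, -0.002], [0.999, -0.032, 0.002], [0.001, -0.002, -1.0]]
contact_force: [-0.8, -0.4, 0.2]
width: 85.2
```

Run:
```python
from h import *
top_meas(466,-114,22,460,-153,88,'h1placed.png')
plan(646,-252,260,90)
plan(652,157,260,90)
```

```text
yaw 88.25 mid 461.5 -149.5 len 80.1 wid 60.9 slopes [-0.159  0.16 ]
yaw 88.50 mid 458.1 -153.8 len 51.7 wid 38.8 slopes [-0.19   0.189]
yaw 88.25 mid 458.1 -153.8 len 55.6 wid 42.7 slopes [-0.186  0.188]
at [ 459.6 -188.4  266.8] yaw 88.2 w 85.5 -> shift [-0.0577  0.1883  0.006 ] rot [-0.0033 -0.0024 -0.0315] rows>=3.9
at [ 459.6 -188.4  266.8] yaw 88.2 w 85.5 -> shift [0.3513 0.1814 0.007 ] rot [-0.0033 -0.0024 -0.0315] rows>=7.9
```

View pics/h1placed.png

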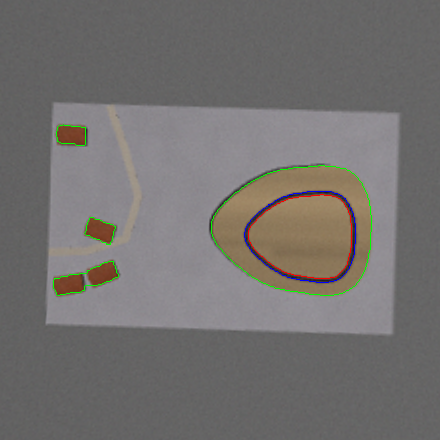

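hill1 is within 0.6 mm. hill2's target is (458.3, -153.6), yaw 88.3. Viewed 12 pictures. Next ridge3.

{"api": "step_arm", "payload": {"rows": "-0.0577 0.1883 0 0 0 -0.0315 1;-0.0577 0.1883 0 0 0 -0.0315 1;-0.0577 0.1883 0 0 0 -0.0315 1;-0.0577 0.1883 0 0 0 -0.0315 1;-0.0577 0.1883 0 0 0 -0.0315 1;-0.0577 0.1883 0 0 0 -0.0315 1;-0.0577 0.1883 0 0 0 -0.0315 1"}}

```text
clock: 25.15
eef_pos: [645.9, -251.9, 267.3]
orientation: [[-0.0, 1.0, -0.003], [1.0, 0.0, 0.002], [0.002, -0.003, -1.0]]
contact_force: [0.1, 0.9, 0.0]
width: 85.4
```

Run:
```python
from h import *
a,p=piece(646,-212,12,88,'r3.png',110,half=60)
```

```text
yaw 88.75 mid 648.9 -213.9 len 80.4 wid 35.7 slopes [-0.063  0.06 ]
at [ 645.9 -252.   268.2] yaw 90.0 w 85.2 -> shift [0.038  0.0033 0.1583] rot [-0.0015 -0.0009  0.0221] rows>=3.3
```

{"api": "step_arm", "payload": {"rows": "0.038 0.0025 0.05 0 0 0.0221 1;0.038 0.0025 0.1 0 0 0.0221 1;0.038 0.0025 0.14 0 0 0.0221 1;0.038 0.0025 0.155 0 0 0.0221 1;0.038 0.0025 0.17 0 0 0.0221 1;0.038 0.0025 0.183 0 0 0.0221 1;0.038 0.0025 0.19 0 0 0.0221 1;0.038 0.0025 0.192 0 0 0.0221 1"}}

```text
clock: 26.0
eef_pos: [649.9, -215.3, 77.6]
orientation: [[0.022, 1.0, 0.001], [1.0, -0.022, -0.001], [-0.001, 0.001, -1.0]]
contact_force: [0.1, 0.0, 0.2]
width: 85.4
```

{"api": "step_arm", "payload": {"rows": "0 0 0 0 0 0 0.7;0 0 0 0 0 0 0.5;0 0 0 0 0 0 0.4"}}

```text
clock: 26.3
eef_pos: [649.9, -215.1, 77.9]
orientation: [[0.022, 1.0, 0.001], [1.0, -0.022, -0.001], [-0.001, 0.001, -1.0]]
contact_force: [0.8, 0.8, -0.2]
width: 59.5
```

Run:
```python
from h import *
plan(648.9,-213.9,75,88.75)
```

```text
at [ 649.9 -215.1   77.9] yaw 88.7 w 59.5 -> shift [ 0.0012 -0.0011  0.0029] rot [ 0.0014  0.0007 -0.0002] rows>=0.1
```

{"api": "step_arm", "payload": {"rows": "0.0012 -0.0011 0.003 0 0 0 0.3;0.0012 -0.0011 0.003 0 0 0 0.1;0.0012 -0.0011 0.003 0 0 0 -0.1;0.0012 -0.0011 0.003 0 0 0 -0.3;0.0012 -0.0011 0.003 0 0 0 -0.4;0.0012 -0.0011 0.003 0 0 0 -0.4;0.0012 -0.0011 0.003 0 0 0 -0.4;0.0012 -0.0011 0.003 0 0 0 -0.4"}}

```text
clock: 27.1
eef_pos: [648.5, -213.6, 74.1]
orientation: [[0.022, 1.0, 0.0], [1.0, -0.022, -0.0], [-0.0, 0.0, -1.0]]
contact_force: [0.1, -1.0, 0.9]
width: 34.9
```

{"api": "step_arm", "payload": {"rows": "0 0 0 0 0 0 -0.4;0 0 -0.03 0 0 0 -0.4;0 0 -0.07 0 0 0 -0.4;0 0 -0.08 0 0 0 -0.4;0 0 -0.08 0 0 0 -0.4;0 0 -0.08 0 0 0 -0.4"}}

```text
clock: 27.7
eef_pos: [647.6, -213.2, 152.5]
orientation: [[0.022, 1.0, -0.002], [1.0, -0.022, 0.001], [0.001, -0.002, -1.0]]
contact_force: [0.4, 0.5, -0.9]
width: 34.8
```

Run:
```python
from h import *
held(63,80)
plan(470.9,84.5,150,94.1)
```

```text
tool x tip 41.74 -> mid offset 1.74
y mid at x 0..20 -0.18 w 35.8
at [ 647.3 -213.   151.7] yaw 88.7 w 34.8 -> shift [ 0.2935 -0.1829  0.0027] rot [-0.0032 -0.0018 -0.0936] rows>=6.9
```

{"api": "step_arm", "payload": {"rows": "0.2937 -0.1829 0 0 0 -0.0936 -0.4;0.2937 -0.1829 0 0 0 -0.0936 -0.4;0.2937 -0.1829 0 0 0 -0.0936 -0.4;0.2937 -0.1829 0 0 0 -0.0936 -0.4;0.2937 -0.1829 0 0 0 -0.0936 -0.4;0.2937 -0.1829 0 0 0 -0.0936 -0.4;0.2937 -0.1829 0 0 0 -0.0936 -0.4;0.2937 -0.1829 0.01 0 0 -0.0936 -0.4"}}

```text
clock: 28.55
eef_pos: [468.3, 87.7, 142.2]
orientation: [[-0.077, 0.997, -0.004], [0.997, 0.077, 0.001], [0.001, -0.004, -1.0]]
contact_force: [-0.9, -0.4, 0.0]
width: 34.9
```

{"api": "step_arm", "payload": {"rows": "0 0 0.01 0 0 0 -0.4;0 0 0.02 0 0 0 -0.4;0 0 0.027 0 0 0 -0.4;0 0 0.027 0 0 0 -0.4;0 0 0.027 0 0 0 -0.4"}}

```text
clock: 29.05
eef_pos: [472.3, 83.4, 116.6]
orientation: [[-0.07, 0.998, -0.001], [0.998, 0.07, 0.0], [0.0, -0.001, -1.0]]
contact_force: [0.3, -0.5, -0.4]
width: 34.8
```

Run:
```python
from h import *
plan(470.9,84.8,109,94.1)
```

```text
at [472.3  83.4 116.6] yaw 94.0 w 34.8 -> shift [ 0.0015 -0.0013  0.0076] rot [-0.0006 -0.0001 -0.0012] rows>=0.2
```

{"api": "step_arm", "payload": {"rows": "0.0015 -0.0013 0.002 0 0 -0.001 -0.4;0.0015 -0.0013 0.005 0 0 -0.001 -0.4;0.0015 -0.0013 0.007 0 0 -0.001 -0.4;0.0015 -0.0013 0.0078 0 0 -0.001 -0.4;0.0015 -0.0013 0.0085 0 0 -0.001 -0.4;0.0015 -0.0013 0.009 0 0 -0.001 -0.4;0.0015 -0.0013 0.009 0 0 -0.001 -0.4"}}

```text
clock: 29.75
eef_pos: [470.6, 85.5, 108.1]
orientation: [[-0.073, 0.997, 0.0], [0.997, 0.073, -0.0], [-0.0, 0.0, -1.0]]
contact_force: [0.4, -0.3, 0.8]
width: 34.5
```

{"api": "step_arm", "payload": {"rows": "-0.0005 0 0.0004 0 0 0 -0.4;-0.0005 0 0.0008 0 0 0 -0.4;-0.0005 0 0.0008 0 0 0 -0.4"}}

```text
clock: 30.05
eef_pos: [470.8, 85.4, 108.0]
orientation: [[-0.072, 0.997, -0.001], [0.997, 0.072, 0.001], [0.001, -0.0, -1.0]]
contact_force: [-3.8, 2.1, 8.3]
width: 34.7
```

{"api": "step_arm", "payload": {"rows": "0 0 0 0 0 0 -0.1;0 0 0 0 0 0 0.1;0 0 0 0 0 0 0.4;0 0 0 0 0 0 0.6;0 0 0 0 0 0 0.8;0 0 -0.01 0 0 0 1;-0.005 0 -0.04 0 0 0 1;-0.01 0 -0.08 0 0 0 1"}}

```text
clock: 30.85
eef_pos: [470.0, 75.0, 186.9]
orientation: [[-0.073, 0.997, -0.004], [0.997, 0.073, 0.0], [0.001, -0.004, -1.0]]
contact_force: [0.8, -0.5, 0.1]
width: 85.3
```

{"api": "step_arm", "payload": {"rows": "-0.015 0 -0.05 0 0 0 1;-0.025 0 -0.08 0 0 0 1;-0.025 0 -0.08 0 0 0 1;-0.025 0 -0.08 0 0 0 1;-0.025 0 -0.08 0 0 0 1"}}

```text
clock: 31.35
eef_pos: [472.3, 50.4, 265.8]
orientation: [[-0.073, 0.997, -0.003], [0.997, 0.073, 0.0], [0.001, -0.003, -1.0]]
contact_force: [-0.2, 0.4, -0.7]
width: 85.3
```

Run:
```python
from h import *
c=snap('wrist');cv2.imwrite('pics/ridge_done.png',rect(c,c['color'],470,100,46,100,0.4)[:,:,::-1])
plan(652,157,260,90)
```

```text
at [472.2  50.4 265.4] yaw 94.2 w 85.0 -> shift [0.0932 0.1871 0.0049] rot [-0.0033 -0.0006  0.0729] rows>=4.2
```

View pics/ridge_done.png

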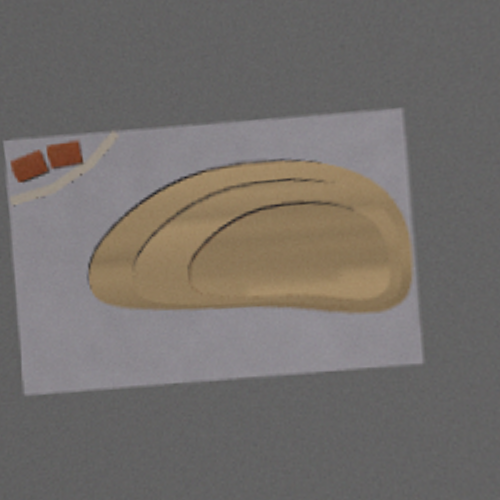

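The ridge stack looks right: thin even rims of the drawn lines show, all the same way. 13 pictures viewed. Now hill2.

{"api": "step_arm", "payload": {"rows": "0.0932 0.1871 0 0 0 0.0729 1;0.0932 0.1871 0 0 0 0.0729 1;0.0932 0.1871 0 0 0 0.0729 1;0.0932 0.1871 0 0 0 0.0729 1;0.0932 0.1871 0 0 0 0.0729 1;0.0932 0.1871 0 0 0 0.0729 1;0.0932 0.1871 0 0 0 0.0729 1;0.0932 0.1871 0 0 0 0.0729 1"}}

```text
clock: 32.2
eef_pos: [651.9, 156.0, 266.9]
orientation: [[0.001, 1.0, -0.001], [1.0, -0.001, -0.0], [-0.0, -0.001, -1.0]]
contact_force: [-0.5, 0.8, 1.3]
width: 85.4
```

Run:
```python
from h import *
for g in(90,110,130): a,p=piece(652,197,12,g,'h2.png',110,half=60)
```

```text
yaw 114.75 mid 650.1 198.2 len 54.7 wid 41.2 slopes [-0.194  0.194]
at [652.  156.  267.3] yaw 89.9 w 85.1 -> shift [ 0.0423 -0.0019  0.1573] rot [-4.00e-04  0.00e+00 -4.33e-01] rows>=3.3
yaw 116.00 mid 650.1 198.0 len 54.6 wid 41.1 slopes [-0.189  0.191]
at [652.2 156.  267.6] yaw 89.9 w 85.5 -> shift [ 0.0421 -0.0022  0.1576] rot [ 2.000e-04  1.000e-04 -4.548e-01] rows>=3.3
yaw 115.50 mid 650.2 198.0 len 54.2 wid 41.3 slopes [-0.184  0.188]
at [652.3 156.  267.6] yaw 89.9 w 85.1 -> shift [ 0.042  -0.0023  0.1576] rot [ 4.000e-04  1.000e-04 -4.461e-01] rows>=3.3
```

View pics/h2.png

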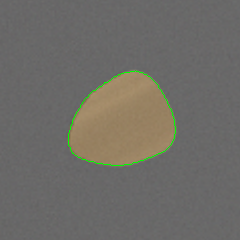

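{"api": "step_arm", "payload": {"rows": "0.042 -0.0033 0.05 0 0 -0.446 1;0.042 -0.0033 0.1 0 0 -0.446 1;0.042 -0.0033 0.14 0 0 -0.446 1;0.042 -0.0033 0.155 0 0 -0.446 1;0.042 -0.0033 0.17 0 0 -0.446 1;0.042 -0.0033 0.183 0 0 -0.446 1;0.042 -0.0033 0.19 0 0 -0.446 1;0.042 -0.0033 0.192 0 0 -0.446 1"}}

```text
clock: 33.15
eef_pos: [650.4, 198.4, 75.9]
orientation: [[-0.43, 0.903, 0.001], [0.903, 0.43, 0.0], [-0.0, 0.001, -1.0]]
contact_force: [-0.4, 0.4, 0.5]
width: 85.2
```

{"api": "step_arm", "payload": {"rows": "0 0 0 0 0 0 0.8;0 0 0 0 0 0 0.6;0 0 0 0 0 0 0.6"}}

```text
clock: 33.45
eef_pos: [650.3, 198.7, 76.2]
orientation: [[-0.431, 0.902, 0.002], [0.902, 0.431, 0.0], [-0.0, 0.002, -1.0]]
contact_force: [-0.1, 0.4, -0.7]
width: 68.5
```

Run:
```python
from h import *
plan(650.1,198.1,74,115.5)
```

```text
at [650.3 198.7  76.2] yaw 115.5 w 68.5 -> shift [-0.0004 -0.0004  0.0022] rot [0.0016 0.0005 0.0005] rows>=0.0
```

{"api": "step_arm", "payload": {"rows": "-0.0004 -0.0004 0.002 0 0 0 0.4;-0.0004 -0.0004 0.002 0 0 0 0.2;-0.0004 -0.0004 0.002 0 0 0 0;-0.0004 -0.0004 0.002 0 0 0 -0.2;-0.0004 -0.0004 0.002 0 0 0 -0.3;-0.0004 -0.0004 0.002 0 0 0 -0.3;-0.0004 -0.0004 0.002 0 0 0 -0.3;-0.0004 -0.0004 0.002 0 0 0 -0.3"}}

```text
clock: 34.25
eef_pos: [649.7, 198.1, 73.4]
orientation: [[-0.431, 0.902, 0.001], [0.902, 0.431, 0.0], [-0.0, 0.001, -1.0]]
contact_force: [0.9, 0.7, 2.1]
width: 40.6
```

{"api": "step_arm", "payload": {"rows": "0 0 0 0 0 0 -0.3;0 0 -0.03 0 0 0 -0.3;0 0 -0.07 0 0 0 -0.3;0 0 -0.08 0 0 0 -0.3;0 0 -0.08 0 0 0 -0.3;0 0 -0.08 0 0 0 -0.3"}}

```text
clock: 34.85
eef_pos: [648.6, 198.0, 151.6]
orientation: [[-0.431, 0.902, -0.002], [0.902, 0.431, -0.0], [0.001, -0.002, -1.0]]
contact_force: [-0.2, -0.0, -0.7]
width: 40.7
```

Run:
```python
from h import *
held(62,54)
plan(458.3,-153.6,150,88.3)
```

```text
tool x tip 30.11 -> mid offset 3.11
y mid at x 0..20 -0.37 w 41.4
at [648.3 197.9 150.8] yaw 115.5 w 40.9 -> shift [-0.2353 -0.3229  0.0017] rot [-3.700e-03 -3.000e-04  4.753e-01] rows>=8.0
```

{"api": "step_arm", "payload": {"rows": "-0.2353 -0.3229 0 0 0 0.4753 -0.3;-0.2353 -0.3229 0 0 0 0.4753 -0.3;-0.2353 -0.3229 0 0 0 0.4753 -0.3;-0.2353 -0.3229 0 0 0 0.4753 -0.3;-0.2353 -0.3229 0 0 0 0.4753 -0.3;-0.2353 -0.3229 0 0 0 0.4753 -0.3;-0.2353 -0.3229 0 0 0 0.4753 -0.3;-0.2353 -0.3229 0 0 0 0.4753 -0.3"}}

```text
clock: 35.7
eef_pos: [457.4, -154.3, 151.4]
orientation: [[0.029, 1.0, -0.003], [1.0, -0.029, 0.002], [0.002, -0.003, -1.0]]
contact_force: [1.3, -0.6, 0.7]
width: 40.8
```

{"api": "step_arm", "payload": {"rows": "0 0 0 0 0 0 -0.3;0 0 0 0 0 0 -0.3;0 0 0 0 0 0 -0.3"}}

```text
clock: 36.0
eef_pos: [459.3, -152.5, 152.1]
orientation: [[0.029, 1.0, -0.002], [1.0, -0.029, 0.001], [0.001, -0.002, -1.0]]
contact_force: [-0.6, -0.2, -1.0]
width: 41.0
```

Run:
```python
from h import *
plan(458.3,-153.6,100,88.3)
```

```text
at [ 459.3 -152.5  152.1] yaw 88.3 w 41.0 -> shift [-0.0012 -0.0009  0.0521] rot [-0.0017 -0.0013  0.0009] rows>=1.0
```

Expected contact is at z ≈ 95.5, so I lower to 98 first.

{"api": "step_arm", "payload": {"rows": "-0.0012 -0.0014 0.02 0 0 0 -0.3;-0.0012 -0.0014 0.035 0 0 0 -0.3;-0.0012 -0.0014 0.045 0 0 0 -0.3;-0.0012 -0.0014 0.05 0 0 0 -0.3;-0.0012 -0.0014 0.053 0 0 0 -0.3;-0.0012 -0.0014 0.053 0 0 0 -0.3;-0.0012 -0.0014 0.053 0 0 0 -0.3"}}

```text
clock: 36.7
eef_pos: [458.6, -154.7, 100.6]
orientation: [[0.029, 1.0, 0.001], [1.0, -0.029, -0.001], [-0.001, 0.001, -1.0]]
contact_force: [-0.4, -0.6, 0.0]
width: 40.8
```

Run:
```python
from h import *
plan(458.3,-153.6,95.5,88.3)
```

```text
at [ 458.6 -154.7  100.6] yaw 88.3 w 40.8 -> shift [ 0.0011 -0.0003  0.0051] rot [0.0009 0.0005 0.0004] rows>=0.1
```

{"api": "step_arm", "payload": {"rows": "0.0011 -0.0003 0.002 0 0 0 -0.3;0.0011 -0.0003 0.0035 0 0 0 -0.3;0.0011 -0.0003 0.0045 0 0 0 -0.3;0.0011 -0.0003 0.0053 0 0 0 -0.3;0.0011 -0.0003 0.0058 0 0 0 -0.3;0.0011 -0.0003 0.0058 0 0 0 -0.3"}}

```text
clock: 37.3
eef_pos: [458.0, -153.6, 95.3]
orientation: [[0.03, 1.0, -0.001], [1.0, -0.03, 0.0], [0.0, -0.001, -1.0]]
contact_force: [-4.2, 3.0, 10.9]
width: 40.8
```

In contact. I release and lift away.

{"api": "step_arm", "payload": {"rows": "0 0 -0.0005 0 0 0 -0.1;0 0 -0.0005 0 0 0 0.1;0 0 -0.0005 0 0 0 0.4;0 0 -0.0005 0 0 0 0.6;0 0 -0.0005 0 0 0 0.8;0 0 -0.01 0 0 0 1;-0.005 0 -0.04 0 0 0 1;-0.01 0 -0.08 0 0 0 1"}}

```text
clock: 38.1
eef_pos: [456.4, -162.8, 174.0]
orientation: [[0.029, 1.0, -0.004], [1.0, -0.029, 0.002], [0.002, -0.004, -1.0]]
contact_force: [1.2, 0.1, -0.2]
width: 85.3
```

{"api": "step_arm", "payload": {"rows": "-0.015 0 -0.05 0 0 0 1;-0.025 0 -0.08 0 0 0 1;-0.025 0 -0.08 0 0 0 1;-0.025 0 -0.08 0 0 0 1;-0.025 0 -0.08 0 0 0 1"}}

```text
clock: 38.6
eef_pos: [456.1, -187.7, 252.9]
orientation: [[0.029, 1.0, -0.002], [1.0, -0.029, 0.002], [0.002, -0.002, -1.0]]
contact_force: [0.3, 0.1, -0.4]
width: 85.3
```

Run:
```python
from h import *
c=snap('wrist');a=rect(c,c['color'],466,-130,34,80,0.4)[:,:,::-1]
t=snap('top')['color'][110:350,80:480,::-1]
cv2.imwrite('pics/final.png',np.vstack([cv2.resize(a,(300,300)),cv2.resize(t[40:190],(800,300))[:,:300]]) if 0 else np.hstack([a,cv2.resize(t[20:190,0:320],(400,400))]))
print(a.shape,get_state()['contact_force'])
```

```text
(400, 400, 3) [ 0.48837463  0.49800384 -0.50420596]
```

View pics/final.png

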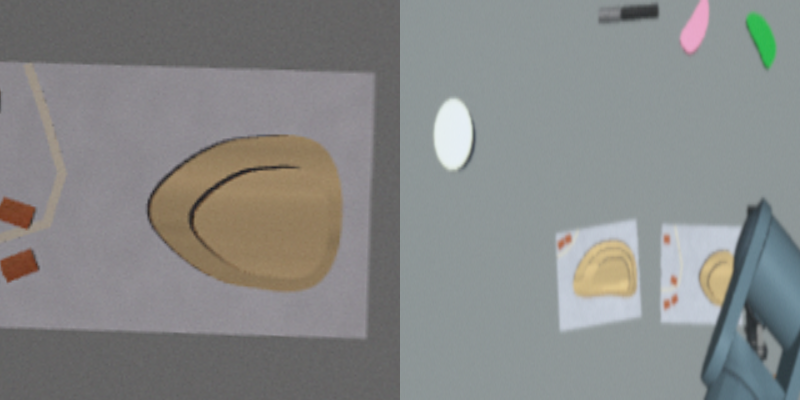

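Both stacks are complete and aligned, and the bystanders in view are unmoved. I hand in.

```bash
python3 -c "
from bench import *
print(finish_job())"
```

```text
the job is handed in; nothing more can be done
None
```

All five layers are on their boards, narrower ends matching the outlines, and the job is handed in. It took about 39 s of the 131 s allowed. I laid them in the order ridge1, ridge2, hill1, ridge3, hill2. Each was lowered until a light contact of 4 to 11 N, then released.

| Layer | Last check | Offset from its outline |
|---|---|---|
| ridge1 | measured after release | about 1.4 mm, yaw matches |
| ridge2 | inferred from the ridge3 outline drawn on it | about 1.2 mm |
| hill1 | measured after release | about 0.6 mm |
| ridge3 | looked at only, not measured | thin, even rim of the drawn line shows |
| hill2 | looked at only, not measured | a rim of the line shows on the narrow side, I judge 1 to 1.5 mm |

- **Disagreement:** my measurement of a layer's position in the hand read up to about 3 mm too far forward. I put that down to the camera seeing the layer's side edge, and used the grip position instead. ridge2 was placed using an in-between value, which may have cost it under 1 mm.
- **Bystanders:** the glue tub and marker look undisturbed in the last top view. The screwdriver was not in that cropped picture, but the gripper never went near it.

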